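# Back the carver's indexing head off by one notch

## Task

The table leg on the carver's indexing head was turned one notch too far; bring it back by exactly one. Lift the ratchet pawl by its finger tab with a fingertip and throw it over onto its stop, push the star handle so that the wheel turns backward one notch (its top towards the pawl's pivot), then tip the pawl down again so that it sits fully home in that notch with the next tooth up against its nose. Push with the fingertips only, pinch and force nothing, keep off the carved leg, and leave the loose things on the bench where they are.

Things in the scene. Friction and masses are not known exactly. Their poses are not given: they have to be found in the camera images.
- head: Fixed carver's indexing head: grey cast bed 120 x 440 x 16 mm with headstock, spindle (axis 125 mm above the bench) and tailstock. Origin on the bench straight under the ratchet wheel's middle. x: away from the robot at yaw 0, the way the wheel's top goes when it turns backward; y: along the spindle from wheel to tailstock; z up. A bracket plate at y 13 to 22 mm carries the pawl's pivot.
- wheel_centre (a point): Middle of the dark steel ratchet wheel, on the spindle axis: 12 saw teeth, crest radius 75 mm, root radius 62 mm, 12 mm thick (head y -6 to 6 mm).
- wheel (a joint): Turn of spindle, ratchet wheel, star handle and leg, rad; grows backward (top of the wheel towards the head's +x). One notch is 0.524. It starts 0 to 0.05 below 0, where a tooth's steep face meets the seated pawl's nose. It stays where it is left; turning takes about 4 N at 75 mm from the axis. The seated pawl stops it from turning backward but lets it click forward.
- pawl (a joint): Swing of the pawl, rad: about 0 seated (up to 0.05 if the tooth is a few mm short of the nose), clear of the teeth from 0.25, balanced at about 1.2, at rest on its stop at 1.55. It swings freely by its weight (180 g): down onto the wheel or over onto the stop. Dropped on a tooth's back, it lets the wheel be pushed further backward until the next tooth meets the nose.
- pawl_pivot (a point): Centre of the pawl's pivot pin (parallel to the spindle), in the plane of the ratchet wheel, 60 mm towards the head's +x from the spindle axis and 195 mm above the bench.
- tab_tip (a point): Middle of the rounded end (8 mm thick) of the pawl's finger tab, a tongue 22 mm wide, 6 mm thick, 65 mm long over the wheel. Seated, it rises at 62 degrees towards the head's -x, its end 75 mm to -x of the pivot and 67 mm above it; below its end are 60 mm of free room over the teeth. It swings with the pawl about the pivot; on the stop its end is 65 mm to +x of the pivot and 76 mm above it.
- spoke_ball (a point): Centre of the black ball, 24 mm across, on the star handle's uppermost arm, 90 mm from the spindle axis, 60 mm outboard of the ratchet wheel (at y = -60 mm of the head). At wheel 0 the arm leans 15 degrees from upright towards the robot.
- star: Four-arm star handle on the outboard end of the spindle: dark hub 48 mm across, four steel arms 10 mm thick at right angles with black balls, all in the plane y = -60 mm of the head. Origin on the spindle axis in the plane of the ratchet wheel; turns with joint wheel.
- finger_tab: The pawl's finger tab (see tab_tip). Origin on the pivot axis.
- leg: The pale turned table leg, part reeded, 62 mm across at the thick end, 233 mm long, held between faceplate and tailstock (y 84 to 317 mm of the head). Origin on the spindle axis in the plane of the ratchet wheel. Not to be touched.
- wide_gouge: Loose carving gouge, 260 mm long, 27 mm thick wooden handle, lying. Origin: middle of its underside. To be left alone.
- narrow_gouge: Loose carving gouge, 240 mm long, 27 mm thick, lying. Origin: middle of its underside. To be left alone.
- mallet: Loose round carver's mallet of dark wood, 245 mm long, 80 mm across the head, lying. Origin: middle of its underside. To be left alone.
- bench_brush: Loose flat brush, 240 mm long, 20 mm thick, lying. Origin: middle of its underside. To be left alone.
- glue_bottle: Loose white bottle, 56 mm across, 160 mm tall, standing. Origin: middle of its underside. To be left alone.
- block_plane: Loose small hand plane, 160 x 52 x 60 mm. Origin: middle of its underside. To be left alone.
- paper_cup: Loose white cup, 76 mm across, 95 mm tall, standing. Origin: middle of its underside. To be left alone.

How it is judged (in metres and radians):
On the way, in this order (a step that is already met when the one before it is completed fails the run):
1. the pawl is lifted clear of the teeth, the wheel still at its old notch (value of joint pawl above 0.35 rad and value of joint wheel below 0.08 rad), for 0.1 s.
2. with the pawl clear, the wheel is pushed backward (value of joint wheel above 0.1 rad and value of joint pawl above 0.25 rad), for 0.1 s.
At the end, for the whole second after the job is handed in: The wheel stands one notch back from where it began (joint wheel between 0.43 and 0.56 rad) and at rest, and the pawl is fully down in that notch (joint pawl between -0.06 and 0.08 rad) (value of joint wheel between 0.43 and 0.56 rad and value of joint pawl between -0.06 and 0.08 rad and velocity of joint wheel between -0.05 and 0.05 rad/s); the robot touches nothing.
It fails at once if a loose tool, bottle or cup was shifted by more than 30 mm (distance of any of wide_gouge, narrow_gouge, mallet, bench_brush, glue_bottle, block_plane, paper_cup from where it was at the start of the episode above 0.03 m).
It fails at once if the robot touched the carved leg (contact force between any of the fingers, the arm and leg above 1 N).
It fails at once if the finger tab or the star handle was pinched or forced (more than 38 N of the fingers on it) (contact force between the fingers and finger_tab above 38 N or contact force between the fingers and star above 38 N).
It also fails if it takes over 69 s, if anything falls off the work surface, if the arm or the gripper's body presses on something with over 40 N, if the wrist force passes 120 N, or if a joint passes its speed limit or range.

## Robot

A 6-joint arm with a two-finger parallel gripper is mounted at the origin on the work surface. World frame = base frame: x ahead of the robot, y to its left, z up, the work surface at z = 0. Lengths are in mm, angles in rad, forces in N, time in s.
With the tool pointing down it reaches from about 350 to 775 mm from the base axis. Payload 7.3 kg.
Tool frame: the origin (TCP) lies on the centre line of the jaws, within the pads' length; the fingertips stand 17 mm ahead of it and the grasp point (between the pads) lies 2 mm behind it; z points along the fingers, y is the line along which they close (so a half turn about z gives the same grasp; the last joint's range is limited). The gripper opens to 92 mm and grips with 3 to 60 N. Pads are 19 mm wide; open, the fingers measure 130 mm over their backs; the gripper's body (75 mm by 190 mm) begins 47 mm behind the grasp point.
Start: joints at [1.2, 0.342, 1.524, -0, 1.275, -0.146], TCP at [117.011, 511.812, 243.741] pointing down, gripper open.
Joint ranges: [-2.53, 2.53], [-0.77, 2.02], [0.04, 2.7], [-1, 4.14], [0.28, 2.66], [-3.11, 3.11]. Speed limits (rad/s): [2.57, 2.57, 3.14, 3.14, 3.14, 3.14].

## Interface

Orientations are given as [roll, pitch, yaw] about the fixed x, y, z axes, in that order (R = Rz(yaw) Ry(pitch) Rx(roll)).
In Python, from plant import bot gives the robot as it stands. The module is installed in compiled form; this text tells all that it offers.
- The arm moves only by the shell command python3 -m pendant 'ROWS'. ROWS is JSON, a list of rows, each a list of 3 entries, a list of its own where there are three numbers: the shift along the world's x, y, z as a fraction of full scale, then the turn, a rotation vector about the world's x, y, z as a fraction of full scale, then the opening, from -1 (shut) to 1 (fully open), so that 0 is half open. In form: [[[tx, ty, tz], [rx, ry, rz], claw], ...]. A call has exactly 10 rows; each row shifts and turns the commanded pose from where the row before left it; what a row does not reach is not made up. Full scale, the value 1, is 30 mm for a shift and 0.12 rad for a turn. A row lasts 1/12 s, in which the tool goes at most 41.7 mm and 7.16 degrees, less where a joint would pass 70% of its speed; a pose out of reach is approached as far as the arm can. A call with a number of a shift or a turn outside -1 to 1 is refused whole. A call with a gripper value outside its range is refused whole. The fingers move at their own pace and stop on an object; the grip force is fixed at half the most. Time passes only in rows, so rows that do not move let the fingers close, or fill a call up. It gives the time, the measured TCP pose, the force, the opening and the grip force at its end, in the units of the state.
- bot.get_obs(): the state, without advancing time (a new reading comes with each control period).
- bot.capture(name): name is "scene" or "top"; returns the picture (420x560x3 uint8, blue, green, red); there is no depth.
- bot.camera_params(name): a dict with "fovy" (degrees; the focal length in pixels is half the picture's height over the tangent of half this angle, whatever the lens; pixels are square), "cx", "cy" (the principal point, pixels), "distortion" ([k1, k2, p1, p2, k3] as OpenCV has them; the pictures are not rectified), "camera_from_world" (4x4, takes a point from world to camera coordinates). Camera axes: x right, y down, z forward; pixel columns grow to the right and rows downward; lengths in mm; the calibration is good to about 2 mm. A picture is of the moment at which its call begins. camera_params takes no time and is no camera call.
- bot.close_job(): hands the job in; it is judged then, once.
The state is a dict: "time": time; "joint_positions": joint angles; "dq": joint speeds; "tau": joint torques, N m; "tool_pos": TCP position; "tcp_rot": TCP orientation; "contact_force": force on the tool from outside, world axes, zero at the start; "moment": the same for the moment, N m; "grip_width": finger opening in mm; "finger_force": force on a finger pad.
Only numpy, scipy, OpenCV 4.12 (cv2) and the standard library are available. Lean on these libraries where they do the work, as an engineer would, in place of code of your own. Each camera call takes 0.05 s, during which the arm holds its last target. There are 200 camera calls.

## Working session

There is one attempt and no reset: what is moved stays moved. The work goes in short steps, Python scripts to look and compute and a shell command to move; the robot and the scene stay as the last step left them, time stands still between calls to the robot, and variables do not carry over. Pictures are saved under pics/ and viewed, at most 10 in all, crops included, and the job is handed in when it is done.

```bash
mkdir -p pics
cat > h.py <<'E'
import numpy as np, cv2
from plant import bot
def cam(n):
    p=bot.camera_params(n); f=210/np.tan(np.radians(p["fovy"])/2)
    K=np.array([[f,0,p["cx"]],[0,f,p["cy"]],[0,0,1]]); return K,np.array(p["distortion"]),np.array(p["camera_from_world"])
def proj(n,P):
    K,d,T=cam(n); r,_=cv2.Rodrigues(T[:3,:3])
    return cv2.projectPoints(np.array(P,float).reshape(-1,1,3),r,T[:3,3],K,d)[0].reshape(-1,2)
def ray(n,uv):
    K,d,T=cam(n); x=cv2.undistortPoints(np.array([[uv]],float),K,d)[0,0]
    R=T[:3,:3]; return -R.T@T[:3,3], R.T@np.array([x[0],x[1],1])
def onz(n,uv,z):
    c,v=ray(n,uv); return c+v*(z-c[2])/v[2]
E
python3 - <<'E'
from h import *
for n in("scene","top"):
    cv2.imwrite(f"pics/{n}0.png",bot.capture(n)); K,d,T=cam(n); print(n,-T[:3,:3].T@T[:3,3],T[2,:3],K[0,0])
print(bot.get_obs())
E
```

```text
scene [1314.51010603  780.28965428  971.20006736] [-0.56053382 -0.59586832 -0.57510242] 445.22070058753525
top [ 418.74179061  -48.98606901 1278.44340637] [ 0.08797252  0.00419372 -0.99611407] 385.8962884136192
{'time': 0.1, 'joint_positions': array([ 1.19999677e+00,  3.42627081e-01,  1.52488973e+00,  1.86593686e-05,
        1.27538397e+00, -1.46014039e-01]), 'dq': array([-9.86633920e-04, -1.27355808e-03, -1.60235329e-03, -3.75851748e-04,
       -2.46699579e-03, -3.33036976e-05]), 'tau': array([ 6.00265193e-04, -4.32002342e+01, -2.44692868e+01,  7.19414349e-02,
        5.25392150e-02, -4.16217597e-05]), 'tool_pos': array([116.88375873, 511.4943082 , 243.13900162]), 'tcp_rot': array([-3.14030104e+00, -2.07981120e-04,  2.91680156e+00]), 'contact_force': array([-0.31491182,  0.00243863,  0.46870311]), 'moment': array([-0.01460603,  0.00679198,  0.01086571]), 'finger_force': 0.0, 'grip_width': 92.07539547603183}
```

View pics/scene0.png

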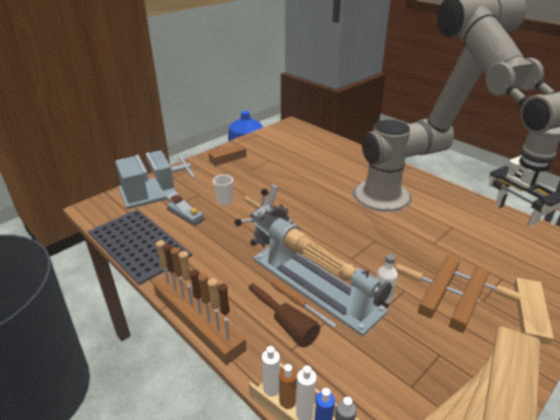

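View pics/top0.png

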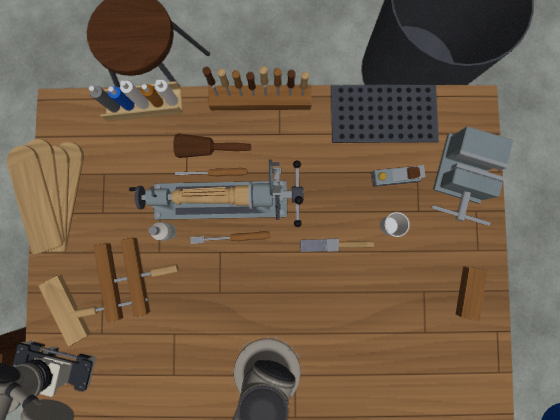

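The top view shows the head near yaw 0: leg on the left, wheel near (277,190), and star with balls near (297,164), (298,200) and (297,223). I'll zoom in on both views.

Run:
```python
from h import *
a=cv2.imread("pics/top0.png")[145:245,120:320]; b=cv2.imread("pics/scene0.png")[175:335,225:405]
cv2.imwrite("pics/tc.png",cv2.resize(a,None,fx=4,fy=4,interpolation=cv2.INTER_CUBIC))
cv2.imwrite("pics/sc.png",cv2.resize(b,None,fx=3.7,fy=3.7,interpolation=cv2.INTER_CUBIC))
```

```text
(no output)
```

View pics/tc.png

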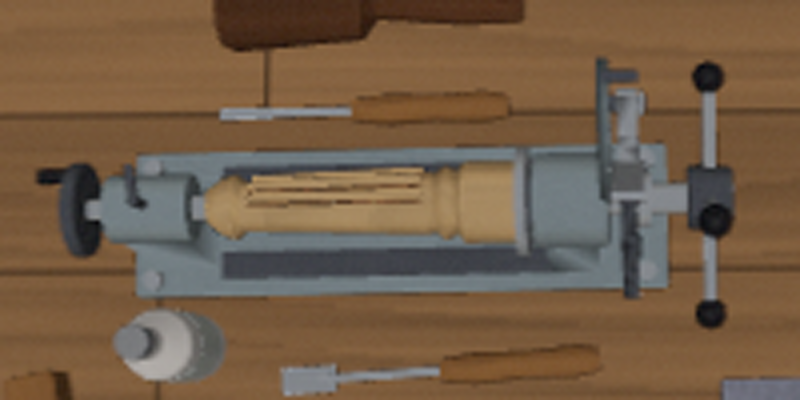

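View pics/sc.png

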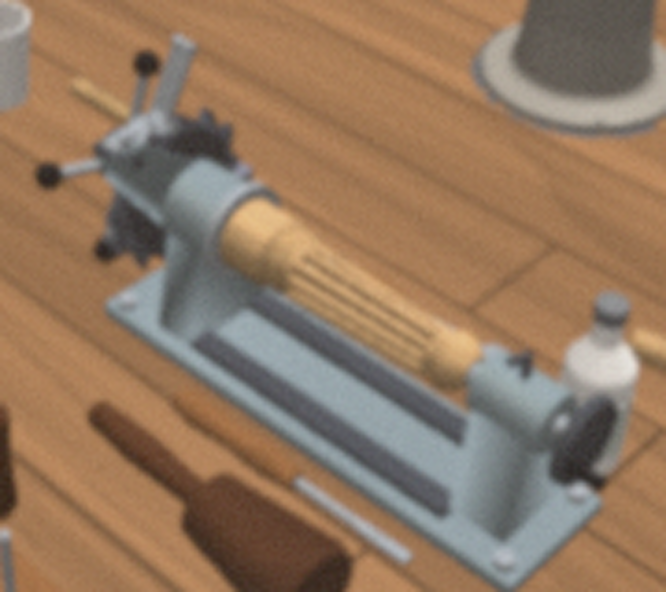

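The upper, far and near balls, and the raised tab (tip at crop 182,42), are clear in both views. I'll fit the head pose and wheel angle.

```bash
cat > fit.py <<'E'
from h import *
from scipy.optimize import least_squares
def H(p,q):
    c,s=np.cos(p[2]),np.sin(p[2]); return np.array([p[0]+c*q[0]-s*q[1],p[1]+s*q[0]+c*q[1],q[2]])
def ball(w,k): a=-np.radians(15)+w+k*np.pi/2; return [90*np.sin(a),-60,125+90*np.cos(a)]
def tab(t):
    r=np.hypot(75,67); a=np.arctan2(-75,67)+t; return [60+r*np.sin(a),0,195+r*np.cos(a)]
if __name__=="__main__":
    tc=lambda u,v:((u+.5)/4-.5+120,(v+.5)/4-.5+145); sc=lambda u,v:((u+.5)/3.7-.5+225,(v+.5)/3.7-.5+175)
    obs=[("top",tc(714,219),0),("top",tc(708,76),1),("top",tc(711,313),3),("scene",sc(146,63),0),("scene",sc(48,175),1),("scene",sc(182,42),"t")]
    # bed corners, top face z16 : origin y limits unknown -> yaw from the two right corners
    f=lambda p:np.concatenate([proj(n,H(p,tab(0) if k=="t" else ball(p[3],k)))[0]-uv for n,uv,k in obs])
    s=least_squares(f,[480,-60,0,-.02]); print(s.x,s.fun.round(1))
    e=onz("top",tc(137,158),16),onz("top",tc(665,146),16),onz("top",tc(137,296),16),onz("top",tc(666,287),16)
    print([x.round(1) for x in e]); d=e[0]-e[1]; d2=e[2]-e[3]; print(np.arctan2(-d[0],d[1]),np.arctan2(-d2[0],d2[1]))
E
python3 fit.py
```

```text
[ 5.61730752e+02 -3.78750987e+01  9.98510686e-03 -3.53704299e-02] [ 0.4 -0.3  0.2 -0.  -0.1 -0.4 -0.  -0.3  0.1 -0.2  0.8  0.3]
[array([610.3, 372.3,  16. ]), array([617.3, -65.9,  16. ]), array([495.6, 369.5,  16. ]), array([500.7, -65.9,  16. ])]
0.016008300533186345 0.011548654905284185
```

```bash
python3 -m pendant '[[[0,0,1],[0,0,0],-1],[[0,0,1],[0,0,0],-1],[[0,0,1],[0,0,0],-1],[[0,0,1],[0,0,0],-1],[[0.2,-0.3,0.5],[0,0,0],-1],[[0.6,-0.9,0],[0,0,0.9],-1],[[0.6,-0.9,0],[0,0,0.9],-1],[[0.6,-0.9,0],[0,0,0],-1],[[0.6,-0.9,0],[0,0,0],-1],[[0.6,-0.9,0],[0,0,0],-1]]'
python3 -m pendant '[[[0.6,-0.9,0],[0,0,0],-1],[[0.6,-0.9,0],[0,0,0],-1],[[0.6,-0.9,0],[0,0,0],-1],[[0.6,-0.9,0],[0,0,0],-1],[[0.6,-0.9,0],[0,0,0],-1],[[0.6,-0.9,0],[0,0,0],-1],[[0.6,-0.9,0],[0,0,0],-1],[[0.6,-0.9,0],[0,0,0],-1],[[0.6,-0.9,0],[0,0,0],-1],[[0.6,-0.9,0],[0,0,0],-1]]'
```

```text
time: 0.93
tool_pos: [213.3, 366.3, 378.4]
tcp_rot: [-3.141, -0.0, 3.133]
contact_force: [0.6, 0.5, -0.4]
grip_width: 29.6
finger_force: 0.0
time: 1.77
tool_pos: [393.4, 96.3, 378.5]
tcp_rot: [3.141, -0.0, 3.133]
contact_force: [1.4, 1.2, 0.3]
grip_width: 0.2
finger_force: 0.0
```

```bash
python3 -m pendant '[[[0.6,-0.8,0],[0,0,0],-1],[[0.6,-0.8,0],[0,0,0],-1],[[0.6,-0.8,0],[0,0,0],-1],[[0.6,-0.8,0],[0,0,0],-1],[[0.6,-0.8,0],[0,0,0],-1],[[0.6,-0.8,0],[0,0,0],-1],[[0,0,-1],[0,0,0],-1],[[0,0,-1],[0,0,0],-1],[[0,0,-1],[0,0,0],-1],[[0,0,-1],[0,0,0],-1]]'
python3 -m pendant '[[[0.3,0,0],[0,0,0],-1],[[0.3,0,0],[0,0,0],-1],[[0.2,0,0],[0,0,0],-1],[[0.2,0,0],[0,0,0],-1],[[0.2,0,0],[0,0,0],-1],[[0.2,0,0],[0,0,0],-1],[[0.2,0,0],[0,0,0],-1],[[0.2,0,0],[0,0,0],-1],[[0.2,0,0],[0,0,0],-1],[[0.2,0,0],[0,0,0],-1]]'
```

```text
time: 2.6
tool_pos: [500.7, -46.4, 257.1]
tcp_rot: [3.141, -0.001, 3.132]
contact_force: [-0.8, 0.1, -0.1]
grip_width: 0.5
finger_force: 0.0
time: 3.43
tool_pos: [567.7, -46.2, 258.8]
tcp_rot: [3.142, 0.0, 3.133]
contact_force: [-1.3, 0.3, 0.1]
grip_width: 0.6
finger_force: 0.4
```

```bash
python3 -m pendant '[[[0.2,0,0.15],[0,0,0],-1],[[0.2,0,0.15],[0,0,0],-1],[[0.2,0,0.15],[0,0,0],-1],[[0.2,0,0.15],[0,0,0],-1],[[0.2,0,0.1],[0,0,0],-1],[[0.2,0,0.1],[0,0,0],-1],[[0.2,0,0.1],[0,0,0],-1],[[0.2,0,0.1],[0,0,0],-1],[[0.2,0,0],[0,0,0],-1],[[0.2,0,0],[0,0,0],-1]]'
python3 -m pendant '[[[0.2,0,0],[0,0,0],-1],[[0.2,0,0],[0,0,0],-1],[[0.2,0,0],[0,0,0],-1],[[0.2,0,0],[0,0,0],-1],[[0,0,0],[0,0,0],-1],[[-1,0,0],[0,0,0],-1],[[-1,0,0],[0,0,0],-1],[[-1,0,0],[0,0,0],-1],[[-1,0,0],[0,0,0],-1],[[-1,0,0],[0,0,0],-1]]'
python3 - <<'E'
from h import *
b=bot.capture("scene")[175:335,225:405]; c=bot.capture("top")[145:245,240:320]
o=np.hstack([cv2.resize(b,(450,400),interpolation=2),cv2.resize(c,(320,400),interpolation=2)]); cv2.imwrite("pics/t1.png",o)
E
```

```text
time: 4.27
tool_pos: [627.7, -46.2, 288.7]
tcp_rot: [3.142, 0.0, 3.133]
contact_force: [0.3, 0.1, -0.1]
grip_width: 0.5
finger_force: 0.0
time: 5.1
tool_pos: [499.4, -46.0, 288.7]
tcp_rot: [3.142, 0.0, 3.133]
contact_force: [-0.5, -0.7, 0.8]
grip_width: 0.5
finger_force: 0.0
```

View pics/t1.png

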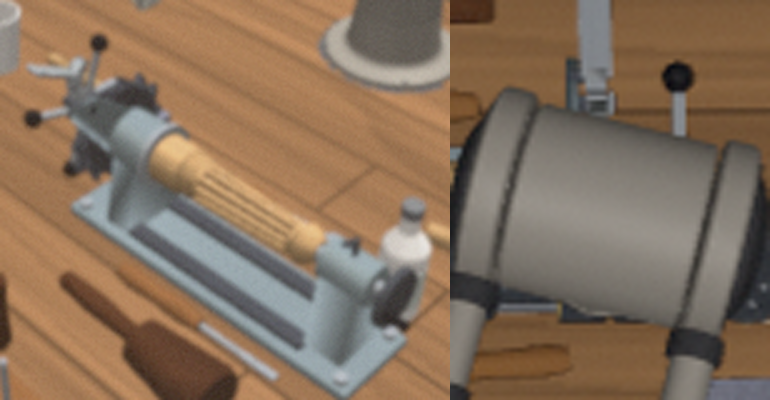

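The pawl is lying on its stop (tab at left-scene (57,70)) and the wheel hasn't moved. Next I push the ball.

```bash
python3 -m pendant '[[[0,-0.9,0],[0,0,0],-1],[[0,-0.85,0],[0,0,0],-1],[[0,0,-0.9],[0,0,0],-1],[[0,0,-0.8],[0,0,0],-1],[[0,0,-0.8],[0,0,0],-1],[[0,0,0],[0,0,0],-1],[[0.2,0,0],[0,0,0],-1],[[0.2,0,0],[0,0,0],-1],[[0.2,0,0],[0,0,0],-1],[[0.1,0,0],[0,0,0],-1]]'
python3 -m pendant '[[[0.15,0,0],[0,0,0],-1],[[0.15,0,0],[0,0,0],-1],[[0.15,0,0],[0,0,0],-1],[[0.15,0,0],[0,0,0],-1],[[0.15,0,0],[0,0,0],-1],[[0.15,0,0],[0,0,0],-1],[[0.15,0,0],[0,0,0],-1],[[0.1,0,0],[0,0,0],-1],[[0,0,0],[0,0,0],-1],[[0,0,0],[0,0,0],-1]]'
```

```text
time: 6.03
tool_pos: [523.4, -98.7, 215.3]
tcp_rot: [-3.141, 0.002, 3.133]
contact_force: [-3.3, 0.8, 3.4]
grip_width: 0.4
finger_force: 2.0
time: 6.87
tool_pos: [557.1, -98.8, 213.6]
tcp_rot: [-3.141, 0.001, 3.133]
contact_force: [-0.1, 0.3, 0.1]
grip_width: 0.2
finger_force: 0.0
```

```bash
python3 -m pendant '[[[-0.8,0,0],[0,0,0],-1],[[-0.5,0,0.5],[0,0,0],-1],[[0,0,1],[0,0,0],-1],[[0,0,1],[0,0,0],-1],[[0,0,1],[0,0,0],-1],[[0,0,1],[0,0,0],-1],[[0,0,1],[0,0,0],-1],[[0,0.5,0],[0,0,0],-1],[[0,0.6,0],[0,0,0],-1],[[0,0.6,0],[0,0,0],-1]]'
python3 - <<'E'
from h import *
c=bot.capture("scene"); cv2.imwrite("pics/s2.png",c)
cv2.imwrite("pics/s2c.png",cv2.resize(c[175:275,225:325],(600,600),interpolation=2))
E
```

```text
time: 7.7
tool_pos: [517.9, -47.7, 379.4]
tcp_rot: [-3.141, 0.003, 3.131]
contact_force: [0.8, 0.8, -1.6]
grip_width: 0.4
finger_force: 0.0
```

View pics/s2c.png

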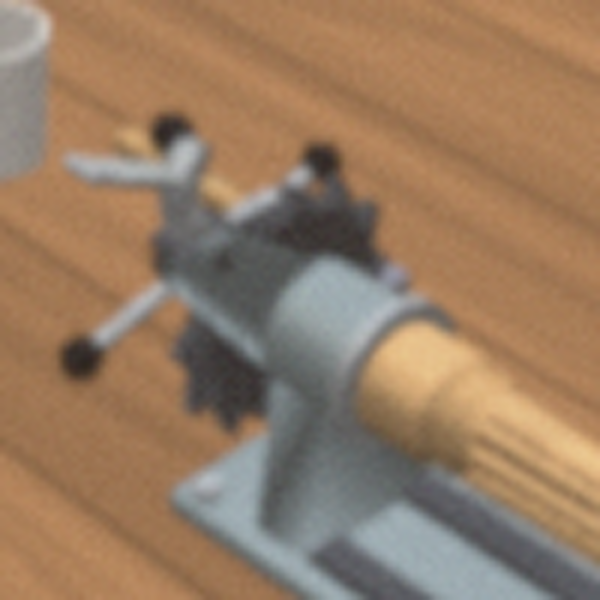

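Balls are at crop (171,132), (321,159) and (82,356); the tab tip on the stop is at about (72,162).

Run:
```python
from fit import *
sc=lambda u,v:np.array([(u+.5)/6-.5+225,(v+.5)/6-.5+175])
p=[561.7,-37.9,.011]
o=[(sc(171,132),0),(sc(82,356),1),(sc(321,159),3)]
for w0 in(.45,):
    s=least_squares(lambda w:np.concatenate([proj("scene",H(p,ball(w[0],k)))[0]-uv for uv,k in o]),[w0]);print(s.x,s.fun.round(1))
print(proj("scene",H(p,tab(1.55))),sc(72,162),H(p,tab(1.55)))
```

```text
[0.48522246] [-0.1  0.1 -0.1 -0.1  0.  -0. ]
[[238.42553238 202.42070908]] [236.58333333 201.58333333] [687.11831193 -36.52034292 271.37703578]
```

```bash
python3 -m pendant '[[[1,0,0],[0,0,0],-1],[[1,0,0],[0,0,0],-1],[[1,0,0],[0,0,0],-1],[[1,0,0],[0,0,0],-1],[[1,0,0],[0,0,0],-1],[[1,0,0],[0,0,0],-1],[[0.8,0,0],[0,0,0],-1],[[0,0,0],[0,0,0],-1],[[0,0,-0.5],[0,0,0],-1],[[0,0,-0.5],[0,0,0],-1]]'
python3 -m pendant '[[[0,0,-0.7],[0,0,0],-1],[[0,0,-0.7],[0,0,0],-1],[[0,0,-0.7],[0,0,0],-1],[[0,0,-0.6],[0,0,0],-1],[[0,0,0],[0,0,0],-1],[[-0.2,0,0],[0,0,0],-1],[[-0.2,0,0],[0,0,0],-1],[[-0.2,0,0],[0,0,0],-1],[[-0.2,0,0],[0,0,0],-1],[[0,0,0],[0,0,0],-1]]'
```

```text
time: 8.58
tool_pos: [722.3, -48.2, 348.0]
tcp_rot: [-3.141, 0.002, 3.133]
contact_force: [-0.1, 0.4, -0.1]
grip_width: 0.2
finger_force: 0.0
time: 9.42
tool_pos: [697.0, -48.0, 269.9]
tcp_rot: [-3.141, 0.002, 3.133]
contact_force: [0.2, 0.7, -0.1]
grip_width: 0.4
finger_force: 0.1
```

```bash
python3 -m pendant '[[[-0.15,0,0],[0,0,0],-1],[[-0.15,0,0],[0,0,0],-1],[[-0.15,0,0],[0,0,0],-1],[[-0.15,0,0],[0,0,0],-1],[[-0.1,0,0],[0,0,0],-1],[[-0.1,0,0],[0,0,0],-1],[[-0.1,0,0],[0,0,0],-1],[[-0.1,0,0],[0,0,0],-1],[[-0.1,0,0],[0,0,0],-1],[[-0.1,0,0],[0,0,0],-1]]'
python3 -m pendant '[[[-0.1,0,0],[0,0,0],-1],[[-0.1,0,0],[0,0,0],-1],[[-0.1,0,0],[0,0,0],-1],[[0,0,0],[0,0,0],-1],[[0.8,0,0.2],[0,0,0],-1],[[0,0,1],[0,0,0],-1],[[0,0,1],[0,0,0],-1],[[0,0,1],[0,0,0],-1],[[-0.5,0,0.7],[0,0,0],-1],[[-1,0,0],[0,0,0],-1]]'
python3 - <<'E'
from h import *
c=bot.capture("scene"); cv2.imwrite("pics/s3.png",c)
cv2.imwrite("pics/s3c.png",cv2.resize(c[175:275,225:325],(600,600),interpolation=2))
E
```

```text
time: 10.25
tool_pos: [661.2, -47.7, 267.7]
tcp_rot: [3.142, -0.0, 3.133]
contact_force: [-0.4, 0.4, 0.1]
grip_width: 0.6
finger_force: 0.0
time: 11.08
tool_pos: [634.1, -48.1, 388.5]
tcp_rot: [-3.14, 0.009, 3.133]
contact_force: [1.2, -0.3, 0.9]
grip_width: 0.6
finger_force: 0.0
```

View pics/s3c.png

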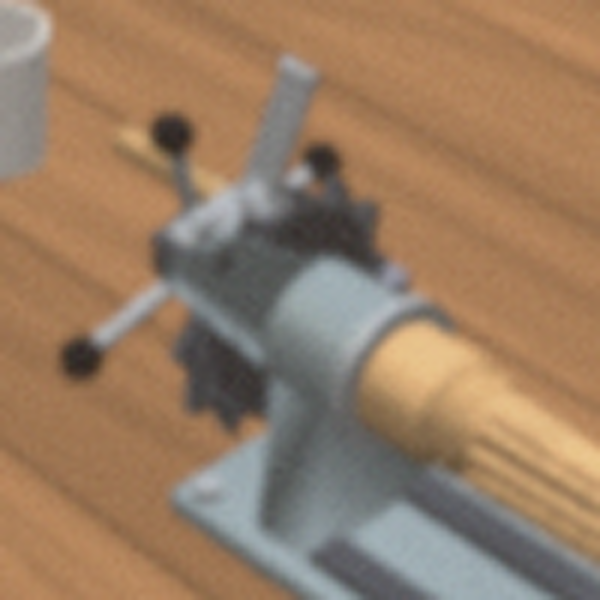

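The pawl has dropped into the new notch, with its tab tip at (297,67) as when seated, and the wheel is still at about 0.485. A gentle push will bring the tooth up to the nose.

```bash
python3 -m pendant '[[[-1,-0.4,0],[0,0,0],-1],[[-1,-0.4,0],[0,0,0],-1],[[-1,-0.4,0],[0,0,0],-1],[[-0.8,-0.45,0],[0,0,0],-1],[[0,0,0],[0,0,0],-1],[[0,0,-1],[0,0,0],-1],[[0,0,-1],[0,0,0],-1],[[0,0,-1],[0,0,0],-1],[[0,0,-1],[0,0,0],-1],[[0,0,-1],[0,0,0],-1]]'
python3 -m pendant '[[[0,0,-0.7],[0,0,0],-1],[[0.2,0,0],[0,0,0],-1],[[0.2,0,0],[0,0,0],-1],[[0.2,0,0],[0,0,0],-1],[[0.2,0,0],[0,0,0],-1],[[0.1,0,0],[0,0,0],-1],[[0.1,0,0],[0,0,0],-1],[[0.1,0,0],[0,0,0],-1],[[0,0,0],[0,0,0],-1],[[0,0,0],[0,0,0],-1]]'
```

```text
time: 11.97
tool_pos: [517.7, -97.0, 233.4]
tcp_rot: [3.141, 0.001, 3.133]
contact_force: [0.4, -0.3, 1.0]
grip_width: 0.3
finger_force: 0.0
time: 12.8
tool_pos: [550.6, -97.2, 213.8]
tcp_rot: [3.142, 0.0, 3.133]
contact_force: [-0.7, -0.4, -0.3]
grip_width: 0.6
finger_force: 0.0
```

```bash
python3 -m pendant '[[[0.05,0,0],[0,0,0],-1],[[0.05,0,0],[0,0,0],-1],[[0.05,0,0],[0,0,0],-1],[[0.05,0,0],[0,0,0],-1],[[0.03,0,0],[0,0,0],-1],[[0.03,0,0],[0,0,0],-1],[[0,0,0],[0,0,0],-1],[[0,0,0],[0,0,0],-1],[[0,0,0],[0,0,0],-1],[[0,0,0],[0,0,0],-1]]'
```

```text
time: 13.63
tool_pos: [558.0, -97.2, 213.7]
tcp_rot: [3.141, -0.001, 3.133]
contact_force: [-2.2, -0.5, 0.3]
grip_width: 0.3
finger_force: 1.3
```

```bash
python3 -m pendant '[[[0.03,0,0],[0,0,0],-1],[[0,0,0],[0,0,0],-1],[[0.03,0,0],[0,0,0],-1],[[0,0,0],[0,0,0],-1],[[0.02,0,0],[0,0,0],-1],[[0,0,0],[0,0,0],-1],[[0,0,0],[0,0,0],-1],[[0,0,0],[0,0,0],-1],[[0,0,0],[0,0,0],-1],[[0,0,0],[0,0,0],-1]]'
```

```text
time: 14.47
tool_pos: [560.6, -97.2, 213.6]
tcp_rot: [3.141, -0.0, 3.133]
contact_force: [-4.0, -1.7, -1.5]
grip_width: 0.7
finger_force: 1.6
```

```bash
python3 -m pendant '[[[0.02,0,0],[0,0,0],-1],[[0,0,0],[0,0,0],-1],[[0.02,0,0],[0,0,0],-1],[[0,0,0],[0,0,0],-1],[[0,0,0],[0,0,0],-1],[[0,0,0],[0,0,0],-1],[[0,0,0],[0,0,0],-1],[[0,0,0],[0,0,0],-1],[[0,0,0],[0,0,0],-1],[[0,0,0],[0,0,0],-1]]'
```

```text
time: 15.3
tool_pos: [561.8, -97.1, 213.7]
tcp_rot: [3.141, -0.0, 3.133]
contact_force: [-4.0, -0.7, -3.0]
grip_width: 0.5
finger_force: 1.8
```

```bash
python3 -m pendant '[[[0.02,0,0],[0,0,0],-1],[[0,0,0],[0,0,0],-1],[[0.02,0,0],[0,0,0],-1],[[0,0,0],[0,0,0],-1],[[0,0,0],[0,0,0],-1],[[0,0,0],[0,0,0],-1],[[0,0,0],[0,0,0],-1],[[0,0,0],[0,0,0],-1],[[0,0,0],[0,0,0],-1],[[0,0,0],[0,0,0],-1]]'
```

```text
time: 16.13
tool_pos: [563.1, -97.1, 213.8]
tcp_rot: [3.141, 0.0, 3.133]
contact_force: [-2.4, 1.0, -3.4]
grip_width: 0.5
finger_force: 1.8
```

```bash
python3 -m pendant '[[[-0.8,0,0],[0,0,0],-1],[[-0.5,0,0.5],[0,0,0],-1],[[0,0,1],[0,0,0],-1],[[0,0,1],[0,0,0],-1],[[0,0,1],[0,0,0],-1],[[0,0,1],[0,0,0],-1],[[0,0,1],[0,0,0],-1],[[-0.5,0,0],[0,0,0],-1],[[0,0,0],[0,0,0],-1],[[0,0,0],[0,0,0],-1]]'
python3 - <<'E'
from h import *
c=bot.capture("scene"); cv2.imwrite("pics/s4.png",c)
cv2.imwrite("pics/s4c.png",cv2.resize(c[175:275,225:325],(600,600),interpolation=2))
E
```

```text
time: 16.97
tool_pos: [509.6, -97.3, 379.6]
tcp_rot: [-3.141, 0.003, 3.133]
contact_force: [-0.3, -0.5, -0.5]
grip_width: 0.8
finger_force: 0.0
```

View pics/s4c.png

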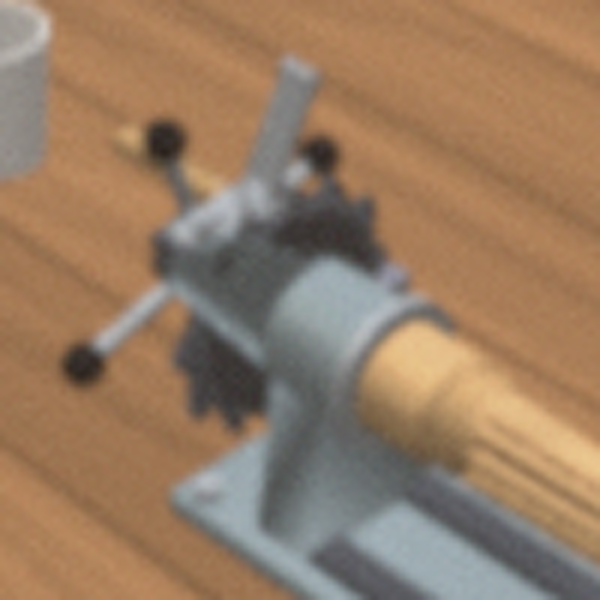

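Balls are now at (165,139), (320,152) and (84,363), and the tab tip is still at about (299,66).

Run:
```python
from fit import *
sc=lambda u,v:np.array([(u+.5)/6-.5+225,(v+.5)/6-.5+175])
p=[561.7,-37.9,.011]
o=[(sc(165,139),0),(sc(84,363),1),(sc(320,152),3)]
s=least_squares(lambda w:np.concatenate([proj("scene",H(p,ball(w[0],k)))[0]-uv for uv,k in o]),[.5]);print(s.x,s.fun.round(1))
s2,s3,s4=[cv2.cvtColor(cv2.imread(f"pics/{n}.png"),6).astype(np.float32) for n in("scene0","s3","s4")]
# tab tip shift vs. start (template of tab end)
for im in(s3,s4):
    t=s2[184:200,268:280]; r=cv2.matchTemplate(im[174:210,258:290],t,5); print(cv2.minMaxLoc(r)[1::2])
for t in(0,.05,.1,.2): print(proj("scene",H(p,tab(t))))
```

```text
[0.54316114] [-0.3 -0.1 -0.1 -0.2 -0.1  0.1]
(0.6369508504867554, (10, 10))
(0.3907015323638916, (10, 9))
[[274.62982094 186.28175725]]
[[273.78751612 185.67424221]]
[[272.89709806 185.13625363]]
[[270.97928174 184.27670367]]
```

```bash
python3 -c "
from plant import bot
print(bot.close_job())"
```

```text
the job is handed in; nothing more can be done
None
```

The job is handed in (no verdict came back): the wheel is one notch back, at about 0.54 rad by camera against a limit of 0.56. The pawl looks seated in that notch, though I felt no hard stop on the last push; the robot is clear of everything and nothing loose was disturbed that I could see.

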